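Put the microscope parts away in their storage nests

TASK

The microscope lesson is over: stand the eyepiece, the specimen vial, the slide box and the lamp unit upright, each in the grey storage nest that matches its shape and size, resting fully down on the nest's floor, with the slide box lying along its nest and the lamp unit's flat side facing the flat side of its nest. Set the parts down rather than dropping them, let go of all of them, and leave the petri dish and the magnifier where they are.

Things in the scene. Friction and masses are not known exactly. Their poses are not given: they have to be found in the camera images.
- vial_mid (a point): Specimen vial: a slim clear cylinder with amber contents and a grey cap, standing upright; diameter 28 mm at cap and foot (26 mm between), height 64 mm, about 40 g. The point is its centre, 32 mm above its underside; z up.
- eyepiece_mid (a point): Eyepiece: a stout black cylinder with an aluminium band low down and a lens on top, standing upright; diameter 44 mm up to 42 mm height, then tapering to 40 mm; height 50 mm, about 90 g. The point is its centre, 25 mm above its underside; z up.
- slidebox_mid (a point): Slide box: a closed grey oblong plastic box with a white seam and a blank paper label on top, standing upright; 30 mm along its x, 84 mm along its y, 45 mm high, about 120 g. The point is its centre, 22.5 mm above its underside; z up. Either way round is alike.
- lamp_mid (a point): Lamp unit: an aluminium round barrel (diameter 36 mm, lens on top) rising from a black D-shaped foot flange, standing upright. Flange 12 mm thick: a disc of radius 34 mm cut off by a flat 12 mm from the barrel's axis, on the +x side of its frame. The barrel spans from 12 to 60 mm above the underside; 60 mm high in all, about 140 g. The point is on the barrel's axis, 30 mm above the underside; z up, x points towards the flat.
- nest_small: The small round nest, opening diameter 44 mm: for the vial. Fixed to the bench. Origin: centre of the opening at bench level; the nest's floor is 3 mm above it and the rim 13 mm above it (10 mm deep); walls 5 mm thick, grey plastic; floor black.
- nest_large: The large round nest, opening diameter 60 mm: for the eyepiece. Fixed to the bench. Origin: centre of the opening at bench level; the nest's floor is 3 mm above it and the rim 13 mm above it (10 mm deep); walls 5 mm thick, grey plastic; floor black.
- nest_box: The oblong nest, opening 46 mm along its x and 100 mm along its y: for the slide box, either way round. Fixed to the bench. Origin: centre of the opening at bench level; the nest's floor is 3 mm above it and the rim 13 mm above it (10 mm deep); walls 5 mm thick, grey plastic; floor black.
- nest_d: The D-shaped nest for the lamp unit: opening a circle of radius 42 mm cut off by a flat 20 mm from the circle's centre, on the +x side of its frame (x points towards the flat); the lamp's flat must face this flat, with the barrel's axis over the circle's centre. Fixed to the bench. Origin: centre of that circle at bench level; the nest's floor is 3 mm above it and the rim 13 mm above it (10 mm deep); walls 5 mm thick, grey plastic; floor black.
- petri: Bystander: a shallow glass petri dish, diameter 84 mm, 14 mm high, on the robot's left. Origin at the centre of its underside. Leave it.
- magnifier_lens (a point): Bystander: a hand magnifier lying flat on the right, white ring of 86 mm outer diameter with a handle reaching to 126 mm from the ring's centre along its -y; 12 mm high. The point is the lens centre, 5 mm up. Leave it.
There are look-alikes about, which are no part of the job. Several things look just like the part that bears vial_mid: the one meant starts farthest to the robot's left.

How it is judged:
At the end, for the whole second after the job is handed in: Each part stands upright (within 0.1 rad) and at rest on the floor of its own nest (no more than 3 mm above it), its axis within 12 mm of the nest's centre; the lamp's flat faces the nest's flat within 0.35 rad, and the slide box lies along its nest within 0.3 rad (horizontal distance between vial_mid and nest_small below 0.012 m and z of vial_mid in the frame of nest_small between 0.029 and 0.038 m and angle between each of vial_mid, eyepiece_mid, slidebox_mid, lamp_mid's own z axis and vertical below 0.1 rad and linear speed of each of vial, eyepiece, slidebox, lamp below 0.02 m/s and horizontal distance between eyepiece_mid and nest_large below 0.012 m and z of eyepiece_mid in the frame of nest_large between 0.022 and 0.031 m and horizontal distance between slidebox_mid and nest_box below 0.012 m and z of slidebox_mid in the frame of nest_box between 0.0195 and 0.0285 m and horizontal distance between lamp_mid and nest_d below 0.012 m and z of lamp_mid in the frame of nest_d between 0.027 and 0.036 m and angle between the x axis of lamp_mid and the x axis of nest_d, either way round below 0.35 rad and angle between the y axis of slidebox_mid and the y axis of nest_box, either way round below 0.3 rad); the robot touches nothing.
It fails at once if a part is dropped (falls free at more than 0.8 m/s, that is from more than about 30 mm) ((linear speed of vial above 0.8 m/s and contact force between vial and the fingers below 0.05 N) or (linear speed of eyepiece above 0.8 m/s and contact force between eyepiece and the fingers below 0.05 N) or (linear speed of slidebox above 0.8 m/s and contact force between slidebox and the fingers below 0.05 N) or (linear speed of lamp above 0.8 m/s and contact force between lamp and the fingers below 0.05 N)).
It fails at once if the petri dish is moved by more than 30 mm (distance of petri from where it was at the start of the episode above 0.03 m).
It fails at once if the magnifier is moved by more than 30 mm (distance of magnifier_lens from where it was at the start of the episode above 0.03 m).
It also fails if it takes over 112 s, if anything falls off the work surface, if the arm or the gripper's body presses on something with over 40 N, if the wrist force passes 120 N, or if a joint passes its speed limit or range.

ROBOT

A 6-joint arm with a two-finger parallel gripper is mounted at the origin on the work surface. World frame = base frame: x ahead of the robot, y to its left, z up, the work surface at z = 0. Lengths are in m, angles in rad, forces in N, time in s.
With the tool pointing down it reaches from about 0.375 to 0.925 m from the base axis. Payload 5.7 kg.
Tool frame: the origin (TCP) lies between the finger pads; the fingertips stand 17 mm ahead of it and the grasp point (between the pads) lies 2 mm behind it; x points along the fingers, y is the direction in which the jaws open and shut, and the axes are right-handed (so a half turn about x gives the same grasp; the last joint's range is limited). The gripper opens to 88 mm and grips with 3 to 60 N. Pads are 20 mm wide; open, the fingers measure 115 mm over their backs; the gripper's body (75 mm by 178 mm) begins 61 mm behind the grasp point.
Start: joints at [-1.277, 0.359, 1.51, -0, 1.272, -0.115], TCP at [0.238, -0.551, 0.24] pointing down, gripper open.
Joint ranges: [-2.97, 2.97], [-1.01, 2.36], [0.21, 2.38], [-0.96, 4.11], [0.2, 2.71], [-2.98, 2.98]. Speed limits (rad/s): [2.39, 2.39, 3.14, 3.14, 3.14, 3.14].

INTERFACE

Orientations are given as a rotation vector (axis times angle).
In Python, from bench import env gives the robot as it stands.
- The arm moves only by the tool carry_out, never from a script. Its argument "motion" is text: rows parted by semicolons, each of 7 numbers parted by spaces: the finger opening in m, from 0 to 0.0878, then the shift along the tool's x, y, z in m, then the turn, a rotation vector about the tool's x, y, z in rad. In form: claw tx ty tz wx wy wz; .... A call has 1 to 20 rows; each row shifts and turns the commanded pose from where the row before left it, along the tool's axes as they then stand; what a row does not reach is not made up. A row lasts 1/8 s, in which the tool goes at most 62.5 mm and 10.7 degrees, less where a joint would pass 70% of its speed; a pose out of reach is approached as far as the arm can. A call is refused whole if a number of a shift passes 0.0625 or a number of a turn 0.188, either way. A call with a gripper value outside its range is refused whole. The fingers move at their own pace and stop on an object; "grip_force" is the grip in N (left out, the last holds). Time passes only in rows, so rows that do not move let the fingers close. It gives the time, the measured TCP pose, the force and the opening at its end, in the units of the state.
- env.read_state(): the state, without advancing time (a new reading comes with each control period).
- env.get_image(name): name is "side" or "top"; returns the picture (480x640x3 uint8, red, green, blue); there is no depth.
- env.camera_info(name): a dict with "fx", "fy", "cx", "cy" (pixels), "k1" (the pictures are not rectified: a ray, as slopes to the right and down, at radius r is drawn at 1 + k1 r^2 times it, then the intrinsics apply), "R" (3x3) and "t" (3): a world point X has camera coordinates R X + t. Camera axes: x right, y down, z forward; pixel columns grow to the right and rows downward; lengths in m; the calibration is good to about 2 mm. A picture is of the moment at which its call begins. camera_info takes no time and is no camera call.
- env.close_job(): hands the job in, once; it reports no verdict.
The state is a dict: "t": time; "joints": joint angles; "qvel": joint speeds; "joint_torque": joint torques, N m; "tool_pos": TCP position; "tool_rot": TCP orientation; "wrist_force": force on the tool from outside, world axes, zero at the start; "ft_torque": the same for the moment, N m; "grip_width": opening from 0.0 (shut) to 1.0 (fully open).
Only numpy, scipy, OpenCV 4.12 (cv2) and the standard library are available. Lean on these libraries where they do the work, as an engineer would, in place of code of your own. Each camera call takes 0.05 s, during which the arm holds its last target.

## Working session

There is one attempt and no reset: what is moved stays moved. The work goes in short steps, Python scripts to look and compute and a tool call to move; the robot and the scene stay as the last step left them, time stands still between calls to the robot, and variables do not carry over. Pictures are saved under pics/ and viewed, and the job is handed in when it is done.

Besides the shell and the picture viewer there is one more tool, called after "Call:" as name(argument=value, ...), one argument or row to a line, values as JSON. carry_out: Moves the arm, as the interface text tells. Its arguments: {"type":"object","properties":{"motion":{"type":"string"},"grip_force":{"type":"number"}},"required":["motion"]}

```bash
mkdir -p pics; ls; python3 - <<'E'
from bench import env
import cv2
for n in ("top","side"):
    im=env.get_image(n); cv2.imwrite(f"pics/{n}0.png",im[:,:,::-1])
    print(n,env.camera_info(n))
print(env.read_state())
E
```

```text
pics
top {'fx': 474.6367579220021, 'fy': 474.6367579220021, 'cx': 315.43694876815147, 'cy': 231.35046110921456, 'k1': -0.004844434258660848, 'R': array([[ 0.01379803, -0.99981022,  0.01375258],
       [-0.9951902 , -0.01506572, -0.09679615],
       [ 0.09698497, -0.01235084, -0.99520921]]), 't': array([-0.00488389,  0.52698479,  1.0455333 ])}
side {'fx': 564.454603008511, 'fy': 564.454603008511, 'cx': 315.3314552679557, 'cy': 245.80602311677944, 'k1': -0.15949336828618882, 'R': array([[-0.79340684, -0.60858445, -0.01142608],
       [-0.30516539,  0.41394359, -0.85762742],
       [ 0.52666847, -0.67696061, -0.51414459]]), 't': array([0.43593996, 0.21237895, 1.16133164])}
{'t': 0.1, 'joints': array([-1.27710638e+00,  3.59429560e-01,  1.51130488e+00,  6.89095551e-06,
        1.27248424e+00, -1.15125271e-01]), 'qvel': array([ 0.00029087, -0.00132756, -0.00271833, -0.00094755,  0.00250332,
        0.00069683]), 'joint_torque': array([-9.90797503e-05, -5.16358101e+01, -2.71405649e+01,  6.76395348e-02,
        2.76020280e-02, -2.68600229e-05]), 'tool_pos': array([ 0.23832585, -0.55000514,  0.23890301]), 'tool_rot': array([ 1.99691806,  0.41564618, -1.99720037]), 'wrist_force': array([-0.30587238, -0.24756466, -0.77041713]), 'ft_torque': array([-0.01637367, -0.00415829,  0.02863454]), 'grip_width': 1.0009483571422901}
```

View pics/top0.png

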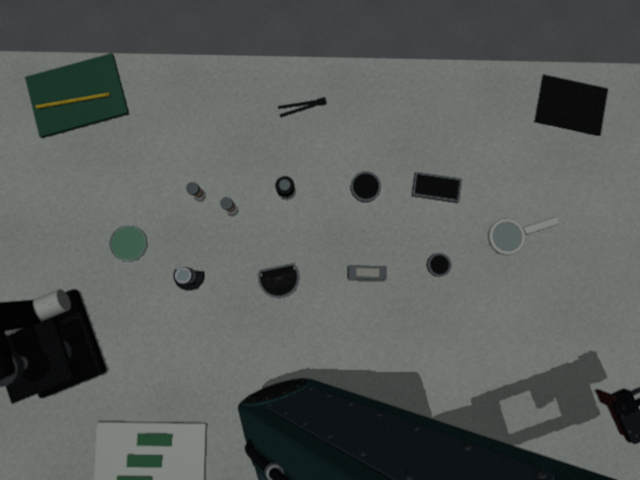

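View pics/side0.png

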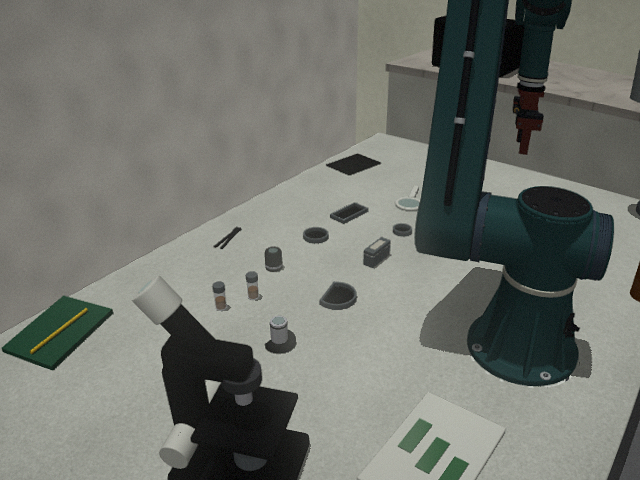

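Top view: vials at (195,190) and (228,205), which look alike; the eyepiece is at (285,187), the lamp at (188,278) and the slide box at (366,272). Nests: large (365,187), box (437,187), small (438,265) and D (279,279). Petri is at (128,243) and the magnifier at (507,237). The vial meant is farthest left (+y), so (195,190). Next, closer crops.

```bash
python3 - <<'E'
import cv2
a=cv2.imread("pics/top0.png")
cv2.imwrite("pics/cA.png",cv2.resize(a[165:305,165:305],None,fx=4.2,fy=4.2,interpolation=cv2.INTER_CUBIC))
cv2.imwrite("pics/cB.png",cv2.resize(a[165:305,335:475],None,fx=4.2,fy=4.2,interpolation=cv2.INTER_CUBIC))
s=cv2.imread("pics/side0.png")
cv2.imwrite("pics/cS.png",cv2.resize(s[190:360,200:425],None,fx=3.5,fy=3.5,interpolation=cv2.INTER_CUBIC))
E
```

```text
(no output)
```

View pics/cA.png

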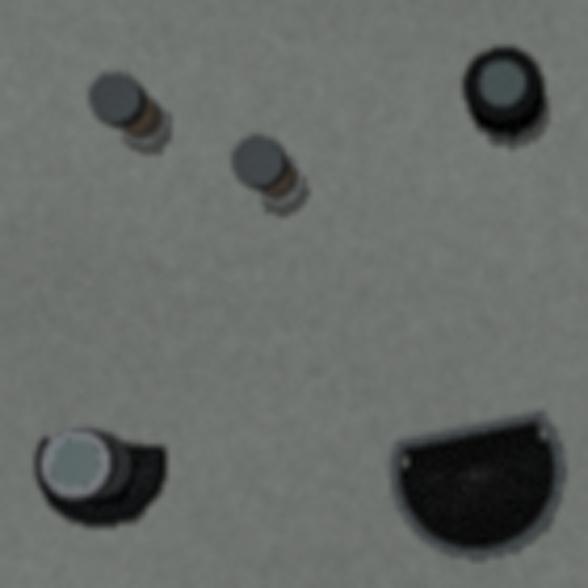

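View pics/cB.png

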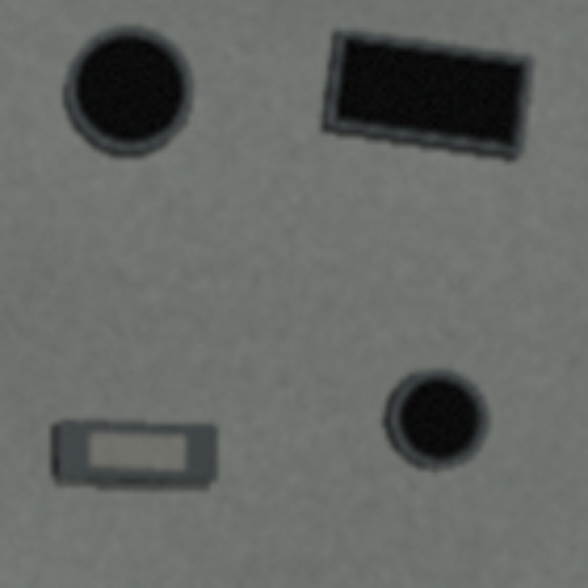

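View pics/cS.png

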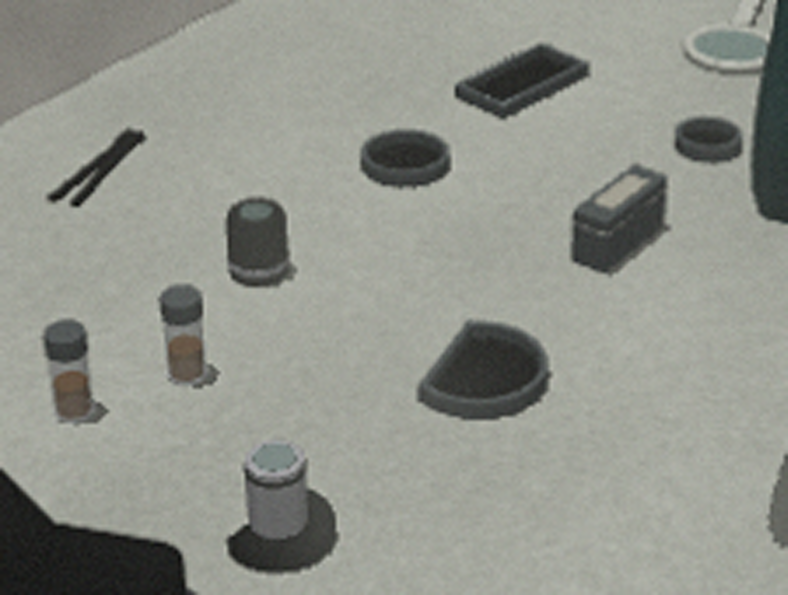

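```bash
cat > h.py <<'E'
import numpy as np, cv2
from bench import env
def proj(n,X):
    c=env.camera_info(n); X=np.atleast_2d(X); p=X@c["R"].T+c["t"]; s=p[:,:2]/p[:,2:]
    r2=(s**2).sum(1,keepdims=True); s=s*(1+c["k1"]*r2)
    return s*[c["fx"],c["fy"]]+[c["cx"],c["cy"]]
def unproj(n,uv,z):
    c=env.camera_info(n); d=(np.array(uv,float)-[c["cx"],c["cy"]])/[c["fx"],c["fy"]]; s=d.copy()
    for _ in range(20): s=d/(1+c["k1"]*(s@s))
    r=c["R"].T@np.array([*s,1.]); o=-c["R"].T@c["t"]
    return o+r*(z-o[2])/r[2]
def cropuv(u,v,u0,v0,k): return (u0+(u+.5)/k-.5, v0+(v+.5)/k-.5)
def circ(x,y,z,r,a0=0,a1=2*np.pi):
    a=np.linspace(a0,a1,60); return np.c_[x+r*np.cos(a),y+r*np.sin(a),0*a+z]
def dshape(x,y,th,z,R,f):
    b=np.arccos(f/R); return circ(x,y,z,R,th+b,th+2*np.pi-b)
def rect(x,y,th,z,a,b):
    P=np.array([[1,1],[-1,1],[-1,-1],[1,-1]])*[a/2,b/2]; c,s=np.cos(th),np.sin(th)
    P=P@np.array([[c,s],[-s,c]]); return np.c_[P+[x,y],[z]*4]
def overlay(n,im,shapes,box,k,out):
    u0,v0,u1,v1=box; b=cv2.resize(im[v0:v1,u0:u1],None,fx=k,fy=k,interpolation=cv2.INTER_CUBIC)
    for S in shapes:
        p=(proj(n,S)-[u0,v0]+.5)*k-.5
        cv2.polylines(b,[np.round(p*8).astype(np.int32)],True,(0,255,255),1,cv2.LINE_AA,3)
    cv2.imwrite(out,b)
E
python3 - <<'E'
from h import *
A=lambda u,v,z:unproj("top",cropuv(u,v,165,165,4.2),z).round(4)
B=lambda u,v,z:unproj("top",cropuv(u,v,335,165,4.2),z).round(4)
print("vial",A(116,98,.064),"vial2",A(258,160,.064)); print("eye",A(502,84,.05)); print("lamp",A(77,464,.06), A(42,437,.012),A(165,447,.012))
print("D",A(393,442,.013),A(546,412,.013),A(482,556,.013),A(563,470,.013))
print("large",B(128,90,.013),"small",B(438,419,.013))
print("box corners",[B(*p,.013) for p in ((338,31),(531,58),(517,158),(323,130))])
print("sb corners",[B(*p,.045) for p in ((57,421),(217,425),(215,486),(55,482))])
S=lambda u,v,z:unproj("side",cropuv(u,v,200,190,3.5),z).round(4)
print("side vial",S(66,330,.064),"eye",S(257,210,.05),"lamp",S(275,456,.06),"large",S(406,157,.013),"small",S(708,135,.013),
 "box",[S(*p,.013) for p in((541,44),(590,70),(503,108),(455,90))],"sb",[S(*p,.045) for p in((573,212),(640,165),(667,180),(607,222))])
E
```

```text
vial [0.6146 0.2741 0.064 ] vial2 [0.5831 0.1992 0.064 ]
eye [0.628  0.0741 0.05  ]
lamp [0.4245 0.2876 0.06  ] [0.4388 0.3196 0.012 ] [0.4344 0.2534 0.012 ]
D [0.4388 0.1309 0.013 ] [0.4561 0.0488 0.013 ] [0.3785 0.0817 0.013 ] [0.425  0.0391 0.013 ]
large [ 0.635  -0.1106  0.013 ] small [ 0.4569 -0.2796  0.013 ]
box corners [array([ 0.67  , -0.2266,  0.013 ]), array([ 0.6567, -0.3335,  0.013 ]), array([ 0.6007, -0.3248,  0.013 ]), array([ 0.6145, -0.218 ,  0.013 ])]
sb corners [array([ 0.4521, -0.0702,  0.045 ]), array([ 0.4511, -0.1543,  0.045 ]), array([ 0.4193, -0.1532,  0.045 ]), array([ 0.4202, -0.0694,  0.045 ])]
side vial [0.6107 0.2769 0.064 ] eye [0.6251 0.0746 0.05  ] lamp [0.422  0.2904 0.06  ] large [ 0.6252 -0.1003  0.013 ] small [ 0.4519 -0.2722  0.013 ] box [array([ 0.651 , -0.3275,  0.013 ]), array([ 0.5897, -0.3113,  0.013 ]), array([ 0.6103, -0.2117,  0.013 ]), array([ 0.6607, -0.2139,  0.013 ])] sb [array([ 0.446 , -0.0643,  0.045 ]), array([ 0.4427, -0.1504,  0.045 ]), array([ 0.415 , -0.1434,  0.045 ]), array([ 0.419 , -0.0672,  0.045 ])]
```

```bash
cat > model.py <<'E'
from h import *
vial=(.6140,.2745); eye=(.6275,.0742); lamp=(.4245,.2876,-.066); sb=(.4357,-.1118,-.012)
NS=(.4565,-.2795); NL=(.6345,-.1104); NB=(.6355,-.2757,-.124); ND=(.424,.0855,.208)
parts=[circ(*vial,.064,.014),circ(*vial,0,.014),circ(*eye,.05,.020),circ(*eye,0,.022),circ(*lamp[:2],.06,.018),dshape(*lamp,.012,.034,.012),dshape(*lamp,0,.034,.012),rect(*sb,.045,.03,.084),rect(*sb,0,.03,.084)]
nests=[circ(*NS,.013,.022),circ(*NS,.013,.027),circ(*NL,.013,.03),circ(*NL,.013,.035),rect(*NB,.013,.046,.1),rect(*NB,.013,.056,.11),dshape(*ND,.013,.042,.02),dshape(*ND,.013,.047,.025)]
E
python3 - <<'E'
from model import *
a=cv2.imread("pics/top0.png"); s=cv2.imread("pics/side0.png")
overlay("top",a,parts+nests,(165,165,305,305),4.2,"pics/oA.png")
overlay("top",a,parts+nests,(335,165,475,305),4.2,"pics/oB.png")
overlay("side",s,parts+nests,(200,190,425,360),3.5,"pics/oS.png")
E
```

```text
(no output)
```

View pics/oA.png

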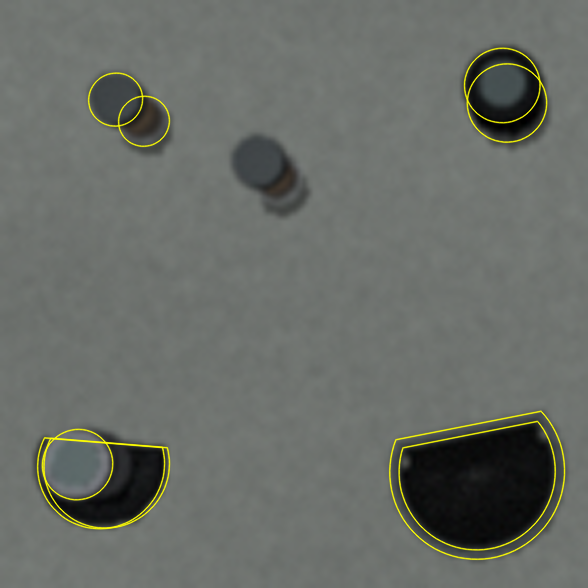

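View pics/oB.png

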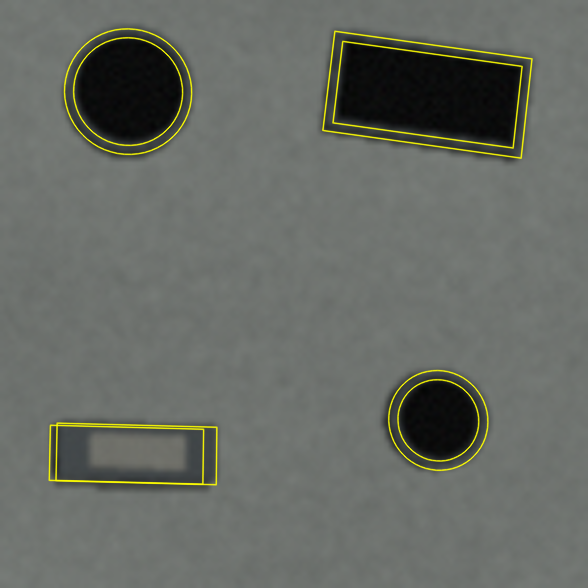

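View pics/oS.png

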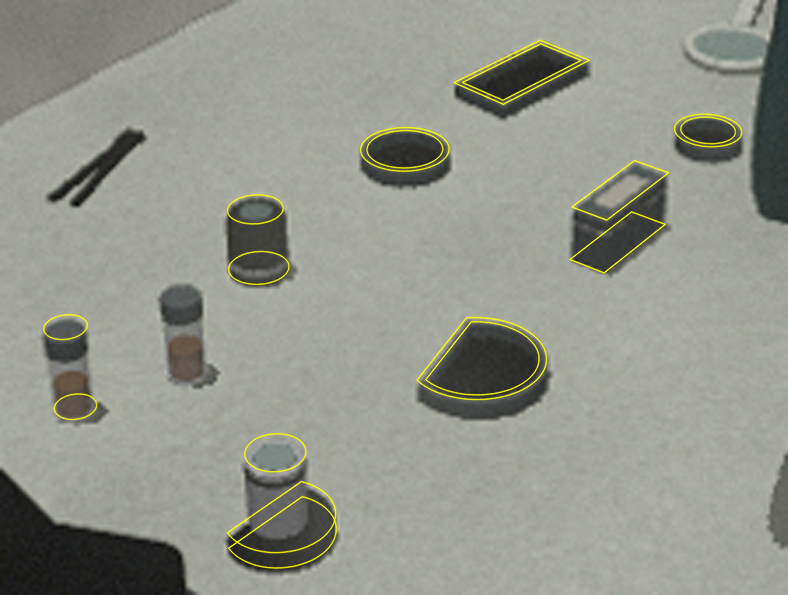

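```bash
cat >> h.py <<'E'
from scipy.spatial.transform import Rotation as Ro
def goto(x,y,z,yaw=None):
    """print shift in tool axes & turn about tool x so jaw axis (tool y) has heading yaw (mod pi)"""
    s=env.read_state(); R=Ro.from_rotvec(s["tool_rot"]).as_matrix(); p=np.array(s["tool_pos"])
    jy=np.arctan2(R[1,1],R[0,1]); 
    print("t",round(s["t"],2),"p",p.round(4),"jaw",round(jy,4),"tiltx",R[:,0].round(3),"j",s["joints"].round(2),"w",round(s["grip_width"],3),"F",s["wrist_force"].round(1))
    print("shift tool (before turn)",(R.T@(np.array([x,y,z])-p)).round(4))
    if yaw is not None:
        d=(yaw-jy+np.pi/2)%np.pi-np.pi/2
        print("turn about tool x:",(-d).round(4), "fullturn alt",(-(d-np.sign(d)*np.pi)).round(3))
        R2=R@Ro.from_rotvec([-d,0,0]).as_matrix()
        print("shift if turned first",(R2.T@(np.array([x,y,z])-p)).round(4),"fix tilt rotvec",np.cross(R[:,0],[0,0,-1])@R)
E
python3 - <<'E'
from model import *
s=env.read_state();print(Ro.from_rotvec(s["tool_rot"]).as_matrix().round(3))
goto(.4352,-.1118,.15,-.012)
E
```

```text
[[-0.     0.398 -0.918]
 [ 0.002 -0.918 -0.398]
 [-1.    -0.002 -0.   ]]
t 0.1 p [ 0.2383 -0.55    0.2389] jaw -1.162 tiltx [-0.     0.002 -1.   ] j [-1.28  0.36  1.51  0.    1.27 -0.12] w 1.001 F [-0.3 -0.2 -0.8]
shift tool (before turn) [ 0.0895 -0.3237 -0.3548]
turn about tool x: -1.15 fullturn alt 1.992
shift if turned first [ 0.0895  0.1916 -0.4404] fix tilt rotvec [-4.81464713e-23 -1.93323140e-04  1.61450584e-03]
```

Call:
carry_out(
  motion="0.0878 0.005 0 0 -0.144 0 0;0.0878 0.005 0 0 -0.144 0 0;0.0878 0.005 0 0 -0.144 0 0;0.0878 0.005 0 0 -0.144 0 0;0.0878 0.005 0 0 -0.144 0 0;0.0878 0.005 0 0 -0.144 0 0;0.0878 0.005 0 0 -0.143 0 0;0.0878 0.005 0 0 -0.143 0 0;0.0878 0.004 0.016 -0.0367 0 0 0;0.0878 0.004 0.016 -0.0367 0 0 0;0.0878 0.004 0.016 -0.0367 0 0 0;0.0878 0.004 0.016 -0.0367 0 0 0;0.0878 0.004 0.016 -0.0367 0 0 0;0.0878 0.004 0.016 -0.0367 0 0 0;0.0878 0.004 0.016 -0.0367 0 0 0;0.0878 0.004 0.016 -0.0367 0 0 0;0.0878 0.004 0.016 -0.0367 0 0 0;0.0878 0.004 0.016 -0.0367 0 0 0;0.0878 0.004 0.016 -0.0367 0 0 0;0.0878 0.004 0.016 -0.0367 0 0 0",
  grip_force=20,
)

```text
t: 2.6
tool_pos: [0.436, -0.1112, 0.1514]
tool_rot: [1.218, 1.204, -1.218]
wrist_force: [0.1, -0.5, 0.5]
grip_width: 1.002
```

```bash
python3 - <<'E'
from model import *
goto(.4352,-.1118,.033,-.012)
for n in ("top","side"): cv2.imwrite(f"pics/{n}1.png",env.get_image(n)[:,:,::-1])
E
```

```text
t 2.6 p [ 0.436  -0.1112  0.1514] jaw -0.012 tiltx [-0.  0. -1.] j [-0.4   0.26  1.93  0.    0.96 -0.39] w 1.002 F [ 0.1 -0.5  0.5]
shift tool (before turn) [ 0.1184 -0.0008  0.0007]
turn about tool x: -0.0 fullturn alt 3.142
shift if turned first [ 0.1184 -0.0008  0.0007] fix tilt rotvec [-1.45030354e-24 -1.69975682e-04  2.81366375e-04]
```

View pics/side1.png

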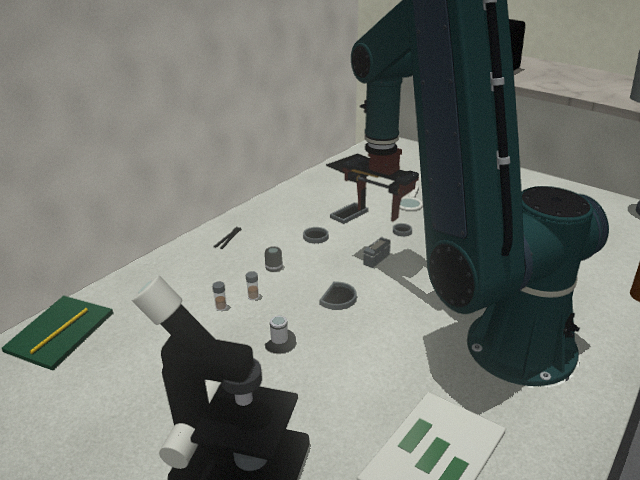

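The side view shows the open jaws at about (380,190), straddling the box at (377,252) above it. I'll go down and grip.

Call:
carry_out(
  motion="0.0878 0.025 0 0 0 0 0;0.0878 0.025 0 0 0 0 0;0.0878 0.025 0 0 0 0 0;0.0878 0.025 0 0 0 0 0;0.0878 0.012 0 0 0 0 0;0.0878 0.006 0 0 0 0 0;0.0878 0 0 0 0 0 0;0.01 0 0 0 0 0 0;0.01 0 0 0 0 0 0;0.01 0 0 0 0 0 0;0.01 0 0 0 0 0 0;0.01 0 0 0 0 0 0;0.01 0 0 0 0 0 0;0.01 0 0 0 0 0 0",
  grip_force=20,
)

```text
t: 4.45
tool_pos: [0.4357, -0.1124, 0.0336]
tool_rot: [1.218, 1.204, -1.218]
wrist_force: [-0.1, 0.2, -0.1]
grip_width: 0.338
```

```bash
python3 - <<'E'
from model import *
goto(.6355,-.2757,.036,-.124)
E
```

```text
t 4.45 p [ 0.4357 -0.1124  0.0336] jaw -0.012 tiltx [-0.  0. -1.] j [-0.41  0.47  2.03  0.    0.64 -0.39] w 0.338 F [-0.1  0.2 -0.1]
shift tool (before turn) [-0.0024  0.2017  0.1608]
turn about tool x: 0.112 fullturn alt -3.03
shift if turned first [-0.0024  0.2185  0.1373] fix tilt rotvec [ 1.44804998e-24 -1.45591660e-04  1.45998464e-04]
```

Call:
carry_out(
  motion="0.01 -0.015 0 0 0 0 0;0.01 -0.03 0 0 0 0 0;0.01 -0.03 0 0 0 0 0;0.01 -0.015 0.0217 0.0168 0 0 0;0.01 0 0.03 0.024 0 0 0;0.01 0 0.03 0.024 0 0 0;0.01 0 0.03 0.024 0 0 0;0.01 0 0.03 0.024 0 0 0;0.01 0 0.03 0.024 0 0 0;0.01 0 0.03 0.024 0 0 0;0.01 0 0 0 0.112 0 0;0.01 0.02 0 0 0 0 0;0.01 0.02 0 0 0 0 0;0.01 0.015 0 0 0 0 0;0.01 0 0 0 0 0 0",
)

```text
t: 6.32
tool_pos: [0.6339, -0.2746, 0.0663]
tool_rot: [1.299, 1.153, -1.301]
wrist_force: [-0.5, -0.1, -0.7]
grip_width: 0.336
```

```bash
python3 - <<'E'
from model import *
goto(.6355,-.2757,.036,-.124)
for n in ("top","side"):
    im=env.get_image(n)[:,:,::-1].copy()
    p=proj(n,[.6355,-.2757,.03])[0].astype(int); print(p)
    overlay(n,im,nests+[rect(.6355,-.2757,-.124,.036+.012,.03,.084)],(p[0]-60,p[1]-60,p[0]+60,p[1]+60),5,f"pics/{n}2.png")
E
```

```text
t 6.33 p [ 0.6339 -0.2746  0.0663] jaw -0.1232 tiltx [-0.004  0.002 -1.   ] j [-0.51  0.66  1.45  0.    1.04 -0.39] w 0.336 F [-0.5 -0.1 -0.7]
shift tool (before turn) [0.0303 0.0019 0.0009]
turn about tool x: 0.0008 fullturn alt -3.141
shift if turned first [0.0303 0.0019 0.0009] fix tilt rotvec [-2.86515614e-22 -1.68837694e-03  4.02203043e-03]
[438 185]
[348 204]
```

View pics/top2.png

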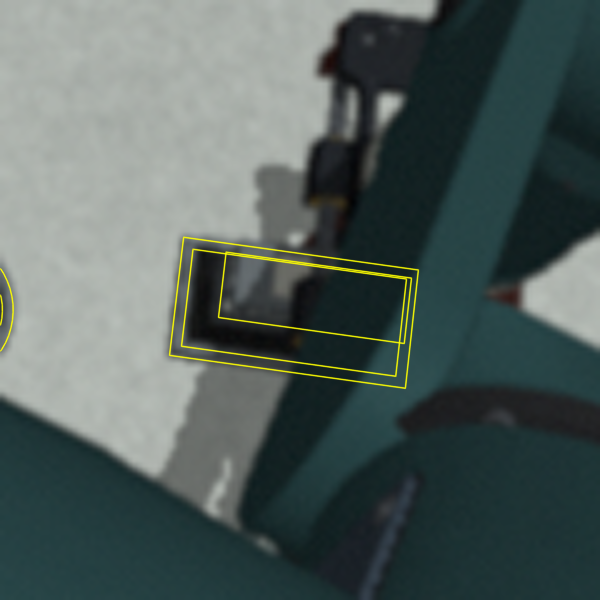

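View pics/side2.png

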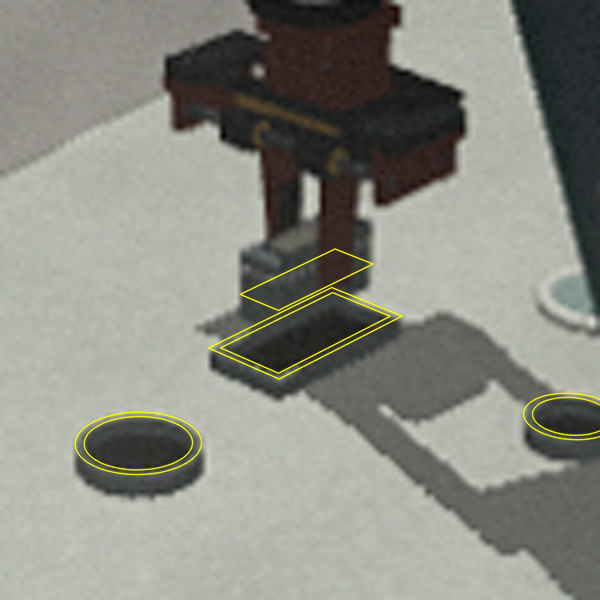

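Both views show the box over its nest (outline in the top crop around (310,310)). I'll lower it.

Call:
carry_out(
  motion="0.01 0.012 0.002 0.001 0 0 0;0.01 0.008 0 0 0 0 0;0.01 0.004 0 0 0 0 0;0.01 0.003 0 0 0 0 0;0.01 0.0015 0 0 0 0 0;0.01 0 0 0 0 0 0;0.01 0 0 0 0 0 0",
)

```text
t: 7.3
tool_pos: [0.6375, -0.277, 0.0404]
tool_rot: [1.3, 1.148, -1.3]
wrist_force: [0.1, 0.4, -1.0]
grip_width: 0.342
```

```bash
python3 - <<'E'
from model import *
goto(.6355,-.2757,.036,-.124)
E
```

```text
t 7.3 p [ 0.6375 -0.277   0.0404] jaw -0.124 tiltx [ 0. -0. -1.] j [-0.51  0.69  1.46  0.    0.99 -0.39] w 0.342 F [ 0.1  0.4 -1. ]
shift tool (before turn) [ 0.0044 -0.0021 -0.001 ]
turn about tool x: -0.0 fullturn alt 3.142
shift if turned first [ 0.0044 -0.0021 -0.001 ] fix tilt rotvec [-2.26455012e-25  4.54238460e-05 -3.02641224e-04]
```

Call:
carry_out(
  motion="0.01 0.002 -0.002 -0.001 0 0 0;0.01 0.0015 0 0 0 0 0;0.01 0.001 0 0 0 0 0;0.01 0 0 0 0 0 0;0.01 0 0 0 0 0 0",
)

```text
t: 7.92
tool_pos: [0.6353, -0.2755, 0.0367]
tool_rot: [1.3, 1.148, -1.3]
wrist_force: [-2.6, 1.2, 7.8]
grip_width: 0.339
```

Call:
carry_out(
  motion="0.06 0 0 0 0 0 0;0.06 0 0 0 0 0 0;0.06 0 0 0 0 0 0;0.06 -0.02 0 0 0 0 0;0.06 -0.04 0 0 0 0 0;0.0878 -0.05 0 0 0 0 0;0.0878 0 0 0 0 0 0",
)

```text
t: 8.8
tool_pos: [0.6389, -0.2775, 0.1521]
tool_rot: [1.301, 1.138, -1.295]
wrist_force: [0.0, 0.2, 0.2]
grip_width: 0.874
```

```bash
python3 - <<'E'
from model import *
goto(.6275,.0742,.033,0)
s=env.get_image("side")[:,:,::-1].copy()
overlay("side",s,[rect(.6355,-.2757,-.124,.048,.03,.084)]+nests,(290,150,410,250),6,"pics/side3.png")
E
```

```text
t 8.8 p [ 0.6389 -0.2775  0.1521] jaw -0.1239 tiltx [ 0.009 -0.005 -1.   ] j [-0.51  0.57  1.38  0.    1.18 -0.38] w 0.874 F [0.  0.2 0.2]
shift tool (before turn) [ 0.1173 -0.056  -0.348 ]
turn about tool x: -0.1239 fullturn alt 3.018
shift if turned first [ 0.1173 -0.0125 -0.3523] fix tilt rotvec [-3.26399042e-21  3.83359595e-03 -9.76862668e-03]
```

View pics/side3.png

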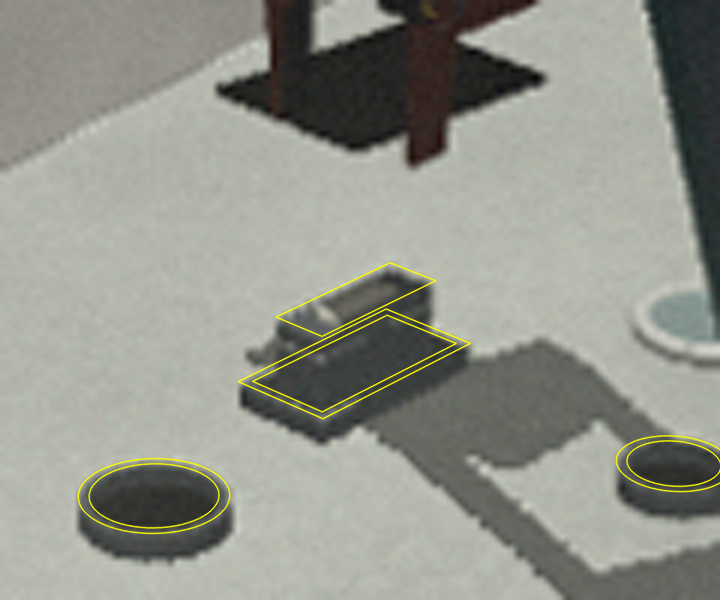

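The slide box (355,300 in the crop) stands inside its nest. Next is the eyepiece.

```bash
python3 - <<'E'
from model import *
goto(.6275,.0742,.15,0)
E
```

```text
t 8.85 p [ 0.6373 -0.2766  0.1494] jaw -0.1239 tiltx [ 0.005 -0.003 -1.   ] j [-0.51  0.57  1.39  0.    1.18 -0.38] w 0.917 F [ 0.  -0.6  0.7]
shift tool (before turn) [-0.0017 -0.0531 -0.3469]
turn about tool x: -0.1239 fullturn alt 3.018
shift if turned first [-0.0017 -0.0098 -0.3508] fix tilt rotvec [-9.86259712e-23  2.15857197e-03 -5.62990312e-03]
```

Call:
carry_out(
  motion="0.0878 0 0 0 -0.124 0 0;0.0878 0 -0.001 -0.025 0 0 0;0.0878 0 -0.001 -0.04 0 0 0;0.0878 0 -0.001 -0.04 0 0 0;0.0878 0 -0.001 -0.04 0 0 0;0.0878 0 -0.001 -0.04 0 0 0;0.0878 0 -0.001 -0.04 0 0 0;0.0878 0 -0.001 -0.04 0 0 0;0.0878 0 -0.001 -0.04 0 0 0;0.0878 0 0 -0.03 0 0 0;0.0878 0 0 -0.015 0 0 0;0.0878 0 0 0 0 0 0;0.0878 0 0 0 0 0 0;0.0878 0 0 0 0 0 0",
)

```text
t: 10.6
tool_pos: [0.6276, 0.0732, 0.1456]
tool_rot: [1.21, 1.208, -1.211]
wrist_force: [-0.2, 0.1, -0.1]
grip_width: 0.999
```

```bash
python3 - <<'E'
from model import *
goto(.6275,.0742,.033,0)
E
```

```text
t 10.6 p [0.6276 0.0732 0.1456] jaw -0.0016 tiltx [-0. -0. -1.] j [ 0.01  0.5   1.54 -0.    1.11  0.01] w 0.999 F [-0.2  0.1 -0.1]
shift tool (before turn) [ 0.1126 -0.     -0.001 ]
turn about tool x: -0.0016 fullturn alt 3.14
shift if turned first [ 0.1126 -0.     -0.001 ] fix tilt rotvec [2.42435907e-26 1.50671736e-04 1.22997272e-04]
```

Call:
carry_out(
  motion="0.0878 0.025 0 -0.001 0 0 0;0.0878 0.025 0 0 0 0 0;0.0878 0.025 0 0 0 0 0;0.0878 0.02 0 0 0 0 0;0.0878 0.012 0 0 0 0 0;0.0878 0.005 0 0 0 0 0;0.0878 0 0 0 0 0 0;0.02 0 0 0 0 0 0;0.02 0 0 0 0 0 0;0.02 0 0 0 0 0 0;0.02 0 0 0 0 0 0;0.02 0 0 0 0 0 0;0.02 0 0 0 0 0 0",
  grip_force=20,
)

```text
t: 12.22
tool_pos: [0.6274, 0.0754, 0.0337]
tool_rot: [1.209, 1.209, -1.209]
wrist_force: [0.1, -0.3, 1.7]
grip_width: 0.497
```

```bash
python3 - <<'E'
from model import *
goto(.6345,-.1104,.036,0)
E
```

```text
t 12.22 p [0.6274 0.0754 0.0337] jaw 0.0 tiltx [-0.  0. -1.] j [0.01 0.63 1.62 0.   0.89 0.01] w 0.497 F [ 0.1 -0.3  1.7]
shift tool (before turn) [-0.0023  0.0071  0.1858]
turn about tool x: 0.0 fullturn alt -3.142
shift if turned first [-0.0023  0.0071  0.1858] fix tilt rotvec [-1.15855731e-24 -1.04139971e-04  2.02177520e-04]
```

Call:
carry_out(
  motion="0.02 -0.02 0 0 0 0 0;0.02 -0.03 0 0 0 0 0;0.02 -0.02 0.001 0.015 0 0 0;0.02 0 0.002 0.035 0 0 0;0.02 0 0.001 0.035 0 0 0;0.02 0 0.001 0.035 0 0 0;0.02 0 0.001 0.03 0 0 0;0.02 0 0.001 0.023 0 0 0;0.02 0.01 0 0.012 0 0 0;0.02 0.02 0 0 0 0 0;0.02 0.01 0 0 0 0 0;0.02 0 0 0 0 0 0;0.02 0 0 0 0 0 0;0.02 0 0 0 0 0 0",
)

```text
t: 13.98
tool_pos: [0.6351, -0.1095, 0.0643]
tool_rot: [1.209, 1.208, -1.208]
wrist_force: [-0.4, 0.4, -0.2]
grip_width: 0.496
```

```bash
python3 - <<'E'
from model import *
goto(.6345,-.1104,.036,0)
s=env.get_image("side")[:,:,::-1].copy()
overlay("side",s,[circ(*NL,.05+.03,.020),circ(*NL,.03,.022)]+nests,(255,160,375,260),6,"pics/side4.png")
s=env.get_image("top")[:,:,::-1].copy()
overlay("top",s,[circ(*NL,.05+.03,.020)]+nests,(305,137,425,237),6,"pics/top4.png")
E
```

```text
t 13.97 p [ 0.6351 -0.1095  0.0643] jaw 0.0004 tiltx [ 0.001 -0.    -1.   ] j [-0.28  0.61  1.57  0.    0.96 -0.28] w 0.496 F [-0.4  0.4 -0.2]
shift tool (before turn) [ 0.0283 -0.0006  0.0009]
turn about tool x: 0.0004 fullturn alt -3.141
shift if turned first [ 0.0283 -0.0006  0.0009] fix tilt rotvec [-8.18301849e-24  1.98415276e-04 -1.20109165e-03]
```

View pics/side4.png

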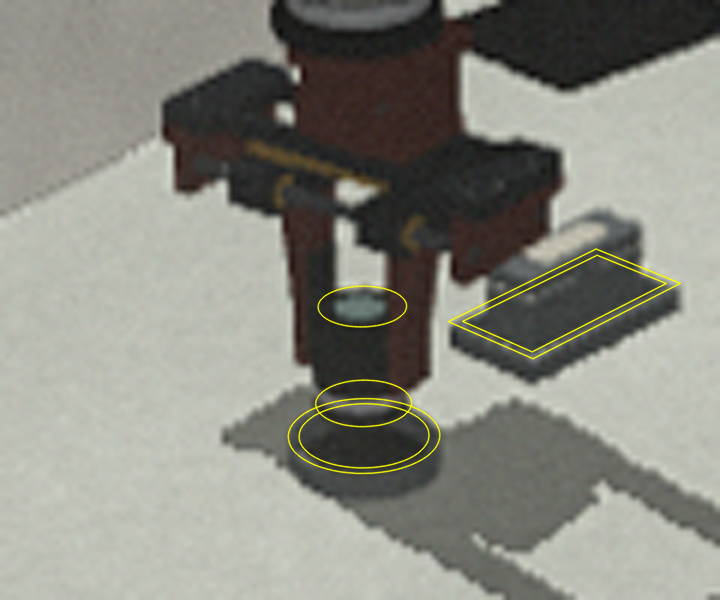

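View pics/top4.png

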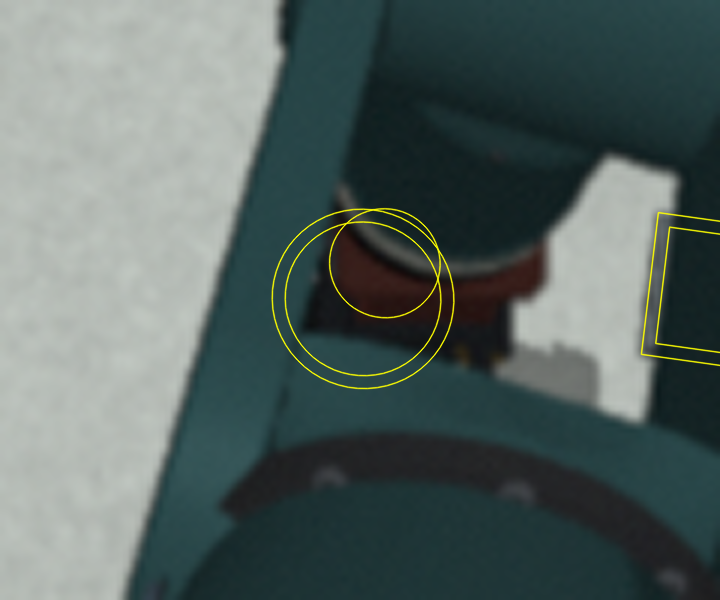

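The side crop shows the eyepiece over the large nest, in line (about 365,350). Lowering.

Call:
carry_out(
  motion="0.02 0.01 0 0 0 0 0;0.02 0.007 0 0 0 0 0;0.02 0.004 0 0 0 0 0;0.02 0.003 0 0 0 0 0;0.02 0.002 0 0 0 0 0;0.02 0.001 0 0 0 0 0;0.02 0 0 0 0 0 0;0.02 0 0 0 0 0 0",
)

```text
t: 15.08
tool_pos: [0.6346, -0.1097, 0.0368]
tool_rot: [1.209, 1.209, -1.209]
wrist_force: [-0.0, -0.4, -1.3]
grip_width: 0.491
```

Call:
carry_out(
  motion="0.02 0.001 0 0 0 0 0;0.02 0 0 0 0 0 0;0.02 0 0 0 0 0 0",
)

```text
t: 15.45
tool_pos: [0.6346, -0.1097, 0.0367]
tool_rot: [1.209, 1.209, -1.209]
wrist_force: [-2.8, 0.2, 7.3]
grip_width: 0.495
```

Call:
carry_out(
  motion="0.07 0 0 0 0 0 0;0.07 0 0 0 0 0 0;0.07 0 0 0 0 0 0;0.07 -0.02 0 0 0 0 0;0.07 -0.04 0 0 0 0 0;0.0878 -0.055 0 0 0 0 0;0.0878 0 -0.02 -0.037 0 0 0;0.0878 0 -0.02 -0.037 0 0 0;0.0878 0 0 0 0 0 0;0.0878 0 0 0 0 0 0",
)

```text
t: 16.7
tool_pos: [0.5954, -0.036, 0.1518]
tool_rot: [1.209, 1.208, -1.208]
wrist_force: [0.7, -0.4, 0.4]
grip_width: 0.997
```

```bash
python3 - <<'E'
from model import *
goto(.4245,.2876,.043,-.066)
s=env.get_image("side")[:,:,::-1].copy()
overlay("side",s,[circ(*NL,.05+.003,.020)]+nests,(255,160,375,260),6,"pics/side5.png")
E
```

```text
t 16.7 p [ 0.5954 -0.036   0.1518] jaw 0.0006 tiltx [ 0.002 -0.001 -1.   ] j [-0.18  0.44  1.62 -0.    1.08 -0.18] w 0.997 F [ 0.7 -0.4  0.4]
shift tool (before turn) [ 0.1083 -0.1709 -0.3238]
turn about tool x: 0.0666 fullturn alt -3.075
shift if turned first [ 0.1083 -0.1921 -0.3117] fix tilt rotvec [ 7.90736233e-23  6.27579812e-04 -2.00470102e-03]
```

View pics/side5.png

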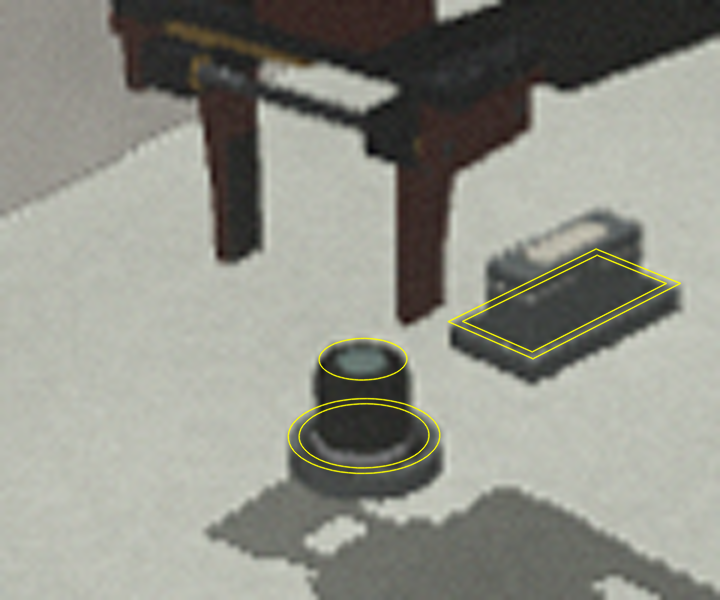

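The eyepiece stands in its nest (crop 362,410). Before reaching for the lamp I'll check the clearance to the microscope.

```bash
python3 - <<'E'
from model import *
for z in (.1,.15,.2,.25,.3): print(z,unproj("top",(52,303),z).round(3),unproj("side",(157,297),z).round(3),"base",unproj("top",(105,370),.02).round(3),unproj("top",(85,290),.02).round(3))
E
```

```text
0.1 [0.364 0.543 0.1  ] [0.639 0.423 0.1  ] base [0.215 0.461 0.02 ] [0.388 0.515 0.02 ]
0.15 [0.367 0.517 0.15 ] [0.578 0.463 0.15 ] base [0.215 0.461 0.02 ] [0.388 0.515 0.02 ]
0.2 [0.37 0.49 0.2 ] [0.517 0.502 0.2  ] base [0.215 0.461 0.02 ] [0.388 0.515 0.02 ]
0.25 [0.373 0.464 0.25 ] [0.455 0.542 0.25 ] base [0.215 0.461 0.02 ] [0.388 0.515 0.02 ]
0.3 [0.376 0.437 0.3  ] [0.394 0.581 0.3  ] base [0.215 0.461 0.02 ] [0.388 0.515 0.02 ]
```

Call:
carry_out(
  motion="0.0878 0 -0.01 -0.02 0 0 0;0.0878 0 -0.02 -0.038 0 0 0;0.0878 0 -0.02 -0.038 0 0 0;0.0878 0 -0.02 -0.038 0 0 0;0.0878 0 -0.02 -0.038 0 0 0;0.0878 0 -0.02 -0.038 0 0 0;0.0878 0 -0.02 -0.038 0 0 0;0.0878 0 -0.02 -0.038 0 0 0;0.0878 0 -0.015 -0.025 0 0 0;0.0878 0 -0.005 -0.013 0 0 0;0.0878 0 0 0 0 0 0;0.0878 0 0 0 0 0 0;0.0878 0 0 0 0 0 0",
)

```text
t: 18.38
tool_pos: [0.425, 0.2875, 0.1507]
tool_rot: [1.21, 1.208, -1.21]
wrist_force: [0.4, 0.3, -0.1]
grip_width: 1.0
```

```bash
python3 - <<'E'
from model import *
goto(.4245,.2876,.043,-.066)
E
```

```text
t 18.38 p [0.425  0.2875 0.1507] jaw -0.0014 tiltx [-0. -0. -1.] j [ 0.46  0.34  1.8  -0.    1.    0.46] w 1.0 F [ 0.4  0.3 -0.1]
shift tool (before turn) [ 1.077e-01 -5.000e-04 -1.000e-04]
turn about tool x: 0.0646 fullturn alt -3.077
shift if turned first [ 1.077e-01 -6.000e-04 -1.000e-04] fix tilt rotvec [1.35123581e-25 1.12923191e-04 2.56580157e-05]
```

Call:
carry_out(
  motion="0.0878 0.025 0 0 0 0 0;0.0878 0.025 0 0 0 0 0;0.0878 0.025 0 0 0 0 0;0.0878 0.018 0 0 0 0 0;0.0878 0.01 0 0 0 0 0;0.0878 0.005 0 0 0 0 0;0.0878 0 0 0 0 0 0;0.015 0 0 0 0 0 0;0.015 0 0 0 0 0 0;0.015 0 0 0 0 0 0;0.015 0 0 0 0 0 0;0.015 0 0 0 0 0 0;0.015 0 0 0 0 0 0;0.015 0 0 0 0 0 0",
  grip_force=25,
)

```text
t: 20.12
tool_pos: [0.4244, 0.2883, 0.0427]
tool_rot: [1.209, 1.209, -1.209]
wrist_force: [-0.1, -0.3, 0.6]
grip_width: 0.404
```

```bash
python3 - <<'E'
from model import *
goto(.424,.0855,.046,.274)
E
```

```text
t 20.12 p [0.4244 0.2883 0.0427] jaw -0.0 tiltx [-0. -0. -1.] j [0.46 0.51 1.89 0.   0.75 0.46] w 0.404 F [-0.1 -0.3  0.6]
shift tool (before turn) [-0.0033 -0.0004  0.2028]
turn about tool x: -0.274 fullturn alt 2.868
shift if turned first [-0.0033 -0.0552  0.1951] fix tilt rotvec [-3.58402020e-26  4.61070006e-06  3.17681822e-04]
```

Call:
carry_out(
  motion="0.015 -0.02 0 0 0 0 0;0.015 -0.03 0 0 0 0 0;0.015 -0.02 0 0.02 0 0 0;0.015 0 0 0.035 0 0 0;0.015 0 0 0.035 0 0 0;0.015 0 0 0.035 0 0 0;0.015 0 0 0.035 0 0 0;0.015 0 0 0.027 0 0 0;0.015 0 0 0.015 0 0 0;0.015 0 0 0 -0.137 0 0;0.015 0 0 0 -0.137 0 0;0.015 0.02 0 0 0 0 0;0.015 0.015 0 0 0 0 0;0.015 0 0 0 0 0 0;0.015 0 0 0 0 0 0;0.015 0 0 0 0 0 0",
)

```text
t: 22.12
tool_pos: [0.425, 0.0864, 0.0782]
tool_rot: [1.006, 1.326, -1.004]
wrist_force: [0.6, 0.1, -1.2]
grip_width: 0.409
```

```bash
python3 - <<'E'
from model import *
goto(.424,.0855,.046,.274)
z=env.read_state()["tool_pos"][2]-.0427
s=env.get_image("side")[:,:,::-1].copy()
overlay("side",s,[circ(*ND[:2],.06+z,.018),dshape(*ND,.012+z,.034,.012)]+nests,(280,225,400,325),6,"pics/side6.png")
s=env.get_image("top")[:,:,::-1].copy()
overlay("top",s,[dshape(*ND,.012+z,.034,.012)]+nests,(220,220,340,320),6,"pics/top6.png")
E
```

```text
t 22.12 p [0.425  0.0864 0.0782] jaw 0.2741 tiltx [ 0.001  0.    -1.   ] j [ 0.04  0.36  2.04  0.    0.74 -0.23] w 0.409 F [ 0.6  0.1 -1.2]
shift tool (before turn) [ 0.0322 -0.0013  0.0006]
turn about tool x: 0.0001 fullturn alt -3.142
shift if turned first [ 0.0322 -0.0013  0.0006] fix tilt rotvec [-1.24035206e-23  1.32455604e-04 -1.16960769e-03]
```

View pics/side6.png

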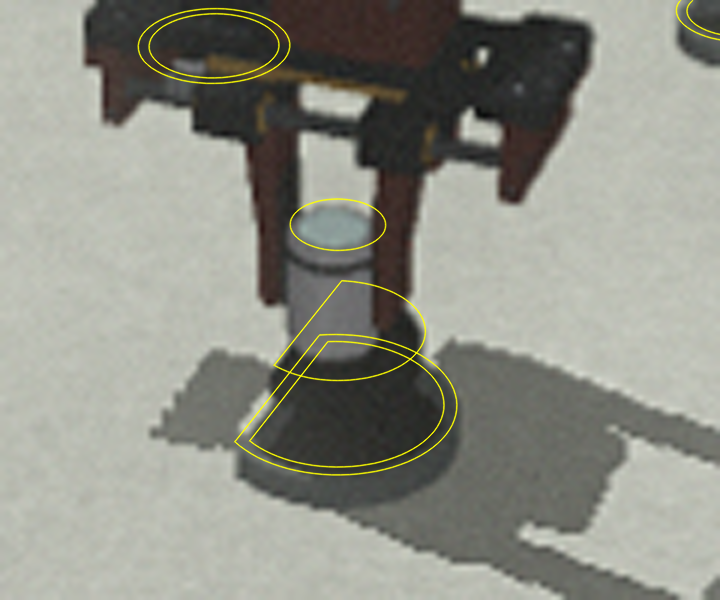

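View pics/top6.png

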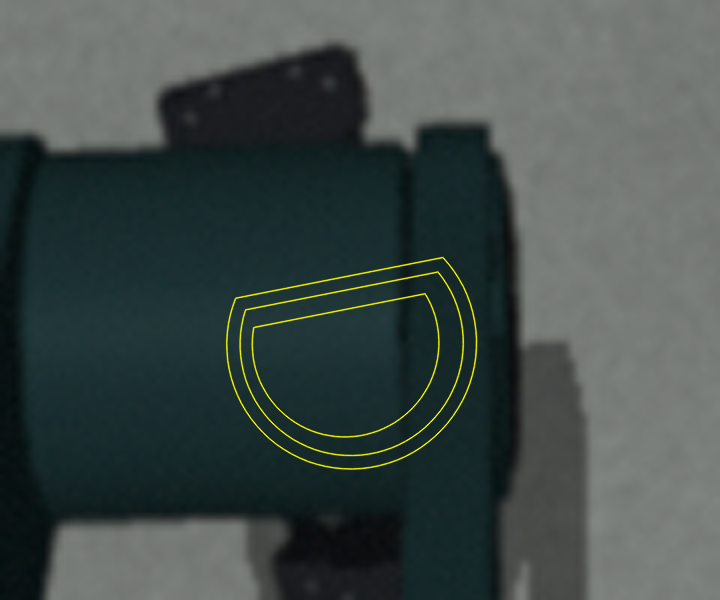

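The side crop shows the black flange (275–425, 330–390) filling the expected outline with its flat turned the right way. The top view is blocked by the arm. Lowering.

Call:
carry_out(
  motion="0.015 0.013 -0.001 0 0 0 0;0.015 0.008 0 0 0 0 0;0.015 0.005 0 0 0 0 0;0.015 0.003 0 0 0 0 0;0.015 0.002 0 0 0 0 0;0.015 0.001 0 0 0 0 0;0.015 0 0 0 0 0 0;0.015 0 0 0 0 0 0",
)

```text
t: 23.22
tool_pos: [0.4236, 0.0861, 0.0458]
tool_rot: [1.005, 1.326, -1.005]
wrist_force: [-0.3, -0.2, -2.1]
grip_width: 0.405
```

Call:
carry_out(
  motion="0.015 0.001 0 0 0 0 0;0.015 0 0 0 0 0 0;0.015 0 0 0 0 0 0",
)

```text
t: 23.6
tool_pos: [0.4237, 0.0861, 0.0456]
tool_rot: [1.005, 1.326, -1.004]
wrist_force: [-3.3, -0.3, 14.0]
grip_width: 0.406
```

Call:
carry_out(
  motion="0.07 0 0 0 0 0 0;0.07 0 0 0 0 0 0;0.07 0 0 0 0 0 0;0.07 0 0 0 0 0 0;0.07 -0.02 0 0 0 0 0;0.07 -0.04 0 0 0 0 0;0.07 -0.055 0 0 0 0 0;0.07 0 0 0 0.137 0 0;0.07 0 0 0 0.137 0 0;0.07 0 0.01 -0.02 0 0 0;0.07 0 0.025 -0.025 0 0 0;0.07 0 0 0 0 0 0;0.07 0 0 0 0 0 0;0.07 0 0 0 0 0 0",
)

```text
t: 25.35
tool_pos: [0.4575, 0.1305, 0.1594]
tool_rot: [1.209, 1.21, -1.211]
wrist_force: [-0.2, 0.2, -0.4]
grip_width: 0.798
```

```bash
python3 - <<'E'
from model import *
goto(*vial,.045,0)
s=env.get_image("side")[:,:,::-1].copy()
z=.003
overlay("side",s,[circ(*ND[:2],.06+z,.018),dshape(*ND,.012+z,.034,.012)]+nests,(280,225,400,325),6,"pics/side7.png")
E
```

```text
t 25.35 p [0.4575 0.1305 0.1594] jaw -0.0004 tiltx [-0.001 -0.    -1.   ] j [ 0.13  0.28  1.87 -0.    1.    0.13] w 0.798 F [-0.2  0.2 -0.4]
shift tool (before turn) [ 0.1142  0.1566 -0.144 ]
turn about tool x: -0.0004 fullturn alt 3.141
shift if turned first [ 0.1142  0.1567 -0.144 ] fix tilt rotvec [7.15361774e-24 1.86431095e-04 1.33237312e-03]
```

View pics/side7.png

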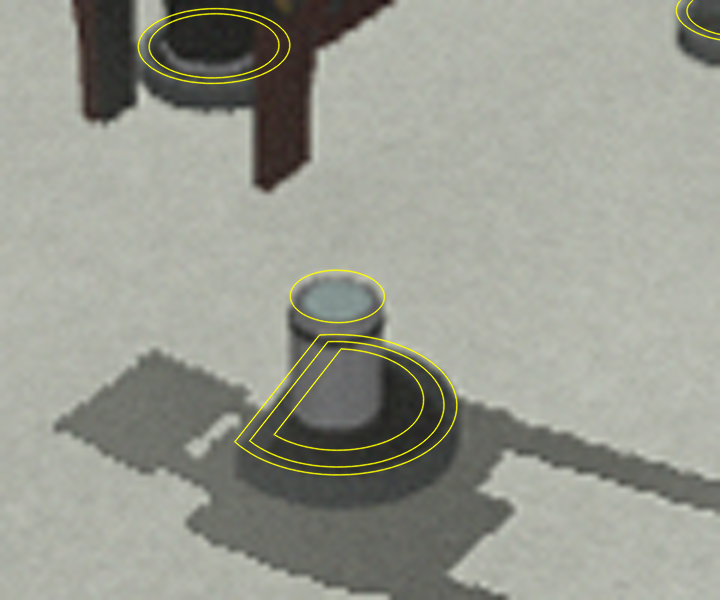

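The lamp stands in the D nest (crop 337,350). Now the leftmost vial.

Call:
carry_out(
  motion="0.06 0 0.015 -0.015 0 0 0;0.06 0 0.03 -0.028 0 0 0;0.06 0 0.03 -0.028 0 0 0;0.06 0 0.03 -0.028 0 0 0;0.06 0 0.027 -0.025 0 0 0;0.06 0 0.015 -0.013 0 0 0;0.06 0 0.009 -0.007 0 0 0;0.06 0 0 0 0 0 0;0.06 0 0 0 0 0 0;0.06 0 0 0 0 0 0",
)

```text
t: 26.65
tool_pos: [0.6139, 0.2744, 0.1598]
tool_rot: [1.209, 1.209, -1.21]
wrist_force: [-0.5, -0.0, -0.7]
grip_width: 0.68
```

```bash
python3 - <<'E'
from model import *
goto(*vial,.045,0)
s=env.get_image("side")[:,:,::-1].copy()
overlay("side",s,[circ(*vial,.064,.014)],(165,190,285,330),4.2,"pics/side8.png")
E
```

```text
t 26.65 p [0.6139 0.2744 0.1598] jaw -0.0005 tiltx [-0.001 -0.    -1.   ] j [0.32 0.53 1.43 0.   1.18 0.32] w 0.68 F [-0.5 -0.  -0.7]
shift tool (before turn) [ 1.148e-01  2.000e-04 -1.000e-04]
turn about tool x: -0.0005 fullturn alt 3.141
shift if turned first [ 1.148e-01  2.000e-04 -1.000e-04] fix tilt rotvec [5.90362389e-24 1.17339789e-04 5.90499518e-04]
```

View pics/side8.png

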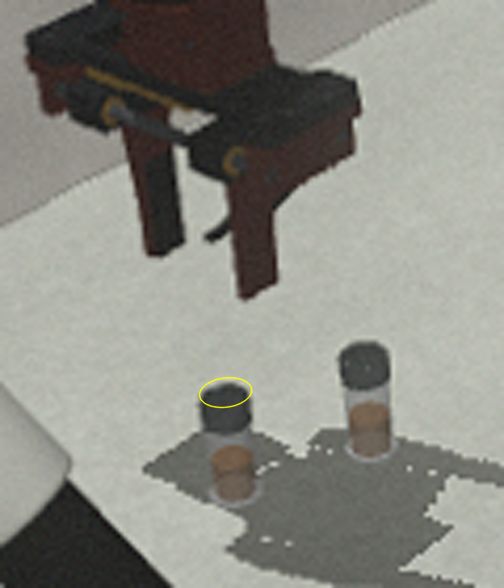

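Call:
carry_out(
  motion="0.06 0.025 0 0 0 0 0;0.06 0.025 0 0 0 0 0;0.06 0.025 0 0 0 0 0;0.06 0.018 0 0 0 0 0;0.06 0.011 0 0 0 0 0;0.06 0.005 0 0 0 0 0;0.06 0 0 0 0 0 0;0.01 0 0 0 0 0 0;0.01 0 0 0 0 0 0;0.01 0 0 0 0 0 0;0.01 0 0 0 0 0 0;0.01 0 0 0 0 0 0;0.01 0 0 0 0 0 0",
  grip_force=15,
)

```text
t: 28.32
tool_pos: [0.6147, 0.2751, 0.0508]
tool_rot: [1.209, 1.209, -1.209]
wrist_force: [-0.0, 0.7, 1.9]
grip_width: 0.315
```

```bash
python3 - <<'E'
from model import *
goto(*NS,.053,0)
E
```

```text
t 28.32 p [0.6147 0.2751 0.0508] jaw 0.0 tiltx [ 0.  0. -1.] j [0.32 0.66 1.51 0.   0.98 0.32] w 0.315 F [-0.   0.7  1.9]
shift tool (before turn) [-0.0023 -0.1582  0.5546]
turn about tool x: 0.0 fullturn alt -3.142
shift if turned first [-0.0023 -0.1582  0.5546] fix tilt rotvec [ 1.60572469e-24 -1.72536028e-04 -2.23100647e-04]
```

Call:
carry_out(
  motion="0.01 -0.02 0 0 0 0 0;0.01 -0.035 0 0 0 0 0;0.01 -0.035 0 0 0 0 0;0.01 -0.02 -0.005 0.018 0 0 0;0.01 0 -0.01 0.035 0 0 0;0.01 0 -0.011 0.04 0 0 0;0.01 0 -0.011 0.04 0 0 0;0.01 0 -0.011 0.04 0 0 0;0.01 0 -0.011 0.04 0 0 0;0.01 0 -0.011 0.04 0 0 0;0.01 0 -0.011 0.04 0 0 0;0.01 0 -0.011 0.04 0 0 0;0.01 0 -0.011 0.04 0 0 0;0.01 0 -0.011 0.04 0 0 0;0.01 0 -0.011 0.04 0 0 0;0.01 0 -0.011 0.04 0 0 0;0.01 0 -0.011 0.035 0 0 0;0.01 0 -0.008 0.017 0 0 0;0.01 0 -0.003 0.009 0 0 0;0.01 0 0 0 0 0 0",
)

```text
t: 30.82
tool_pos: [0.4563, -0.2787, 0.1607]
tool_rot: [1.21, 1.209, -1.209]
wrist_force: [0.6, 0.2, -0.1]
grip_width: 0.315
```

Call:
carry_out(
  motion="0.01 0.025 0 0 0 0 0;0.01 0.025 0 0 0 0 0;0.01 0.02 0 0 0 0 0;0.01 0.008 0 0 0 0 0;0.01 0 0 0 0 0 0;0.01 0 0 0 0 0 0;0.01 0 0 0 0 0 0",
)

```text
t: 31.7
tool_pos: [0.4571, -0.2792, 0.0834]
tool_rot: [1.209, 1.208, -1.209]
wrist_force: [-0.5, 0.4, -0.4]
grip_width: 0.315
```

```bash
python3 - <<'E'
from model import *
goto(*NS,.053,0)
z=env.read_state()["tool_pos"][2]-.0508
s=env.get_image("side")[:,:,::-1].copy()
c=proj("side",[*NS,.03])[0].astype(int)
overlay("side",s,[circ(*NS,.064+z,.014),circ(*NS,z,.014)]+nests,(c[0]-60,c[1]-60,c[0]+60,c[1]+40),6,"pics/side9.png")
s=env.get_image("top")[:,:,::-1].copy()
overlay("top",s,[circ(*NS,.064+z,.014),circ(*NS,z,.014)]+nests,(378,205,498,305),6,"pics/top9.png")
E
```

```text
t 31.7 p [ 0.4571 -0.2792  0.0834] jaw 0.0001 tiltx [ 0.001 -0.001 -1.   ] j [-0.68  0.46  1.81  0.    0.87 -0.68] w 0.315 F [-0.5  0.4 -0.4]
shift tool (before turn) [ 0.0304 -0.0006  0.0003]
turn about tool x: 0.0001 fullturn alt -3.141
shift if turned first [ 0.0304 -0.0006  0.0003] fix tilt rotvec [ 3.80814075e-23  7.97601918e-04 -1.09270762e-03]
```

View pics/side9.png

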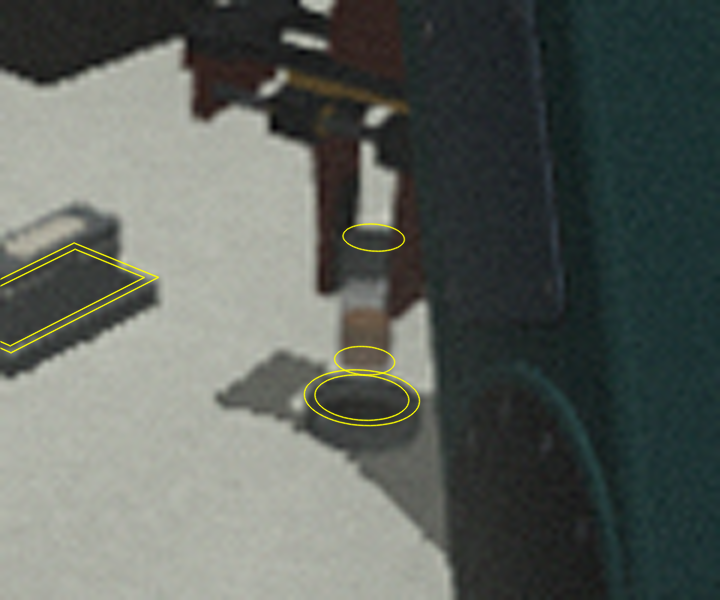

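View pics/top9.png

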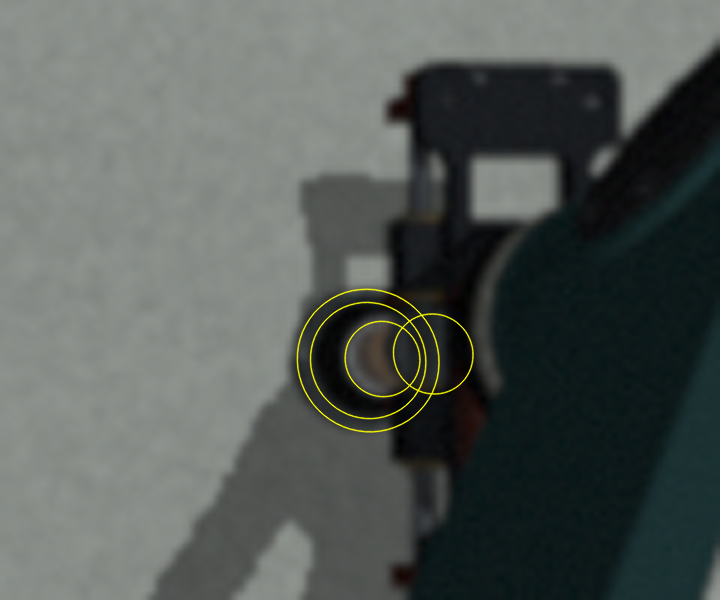

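The vial's foot is within the nest circle in both views. Lowering to TCP z of about 0.0538.

Call:
carry_out(
  motion="0.01 0.012 0 0 0 0 0;0.01 0.008 0 0 0 0 0;0.01 0.004 0 0 0 0 0;0.01 0.003 0 0 0 0 0;0.01 0.0015 0 0 0 0 0;0.01 0 0 0 0 0 0;0.01 0 0 0 0 0 0",
)

```text
t: 32.67
tool_pos: [0.4567, -0.279, 0.0543]
tool_rot: [1.209, 1.209, -1.209]
wrist_force: [0.0, 1.3, -0.9]
grip_width: 0.313
```

Call:
carry_out(
  motion="0.01 0.001 0 0 0 0 0;0.01 0 0 0 0 0 0;0.01 0 0 0 0 0 0",
)

```text
t: 33.05
tool_pos: [0.4567, -0.2792, 0.0538]
tool_rot: [1.209, 1.208, -1.209]
wrist_force: [-1.4, 1.0, 4.1]
grip_width: 0.313
```

Contact at the expected height. I'll release, lift, and clear the view.

Call:
carry_out(
  motion="0.05 0 0 0 0 0 0;0.05 0 0 0 0 0 0;0.05 0 0 0 0 0 0;0.05 0 0 0 0 0 0;0.05 -0.02 0 0 0 0 0;0.05 -0.04 0 0 0 0 0;0.05 -0.05 0 0 0 0 0;0.05 -0.04 -0.01 0.03 0 0 0;0.05 0 -0.02 0.04 0 0 0;0.05 0 -0.02 0.04 0 0 0;0.05 0 -0.02 0.04 0 0 0;0.05 0 -0.02 0.04 0 0 0;0.05 0 -0.02 0.03 0 0 0;0.05 0 0 0 0 0 0;0.05 0 0 0 0 0 0;0.05 0 0 0 0 0 0",
)

```text
t: 35.05
tool_pos: [0.3472, -0.4977, 0.203]
tool_rot: [1.209, 1.21, -1.208]
wrist_force: [-0.3, -0.4, -1.0]
grip_width: 0.568
```

```bash
python3 - <<'E'
from model import *
goto(*NS,.053,0)
z=.003
sh=[circ(*NS,.064+z,.014),circ(*NL,.053,.02),rect(*NB,.048,.03,.084),circ(*ND[:2],.063,.018),dshape(*ND,.015,.034,.012)]+nests
s=env.get_image("side")[:,:,::-1].copy()
cv2.imwrite("pics/side10f.png",s)
overlay("side",s,sh,(270,190,430,320),4.9,"pics/side10.png")
s=env.get_image("top")[:,:,::-1].copy()
overlay("top",s,sh,(240,160,480,310),3.3,"pics/top10.png")
E
```

```text
t 35.05 p [ 0.3472 -0.4977  0.203 ] jaw 0.0012 tiltx [-0.     0.001 -1.   ] j [-1.08  0.4   1.54  0.    1.2  -1.08] w 0.568 F [-0.3 -0.4 -1. ]
shift tool (before turn) [ 0.1502  0.1096 -0.2179]
turn about tool x: 0.0012 fullturn alt -3.14
shift if turned first [ 0.1502  0.1094 -0.218 ] fix tilt rotvec [ 5.64166775e-25 -9.06808530e-04  6.76561676e-05]
```

View pics/side10.png

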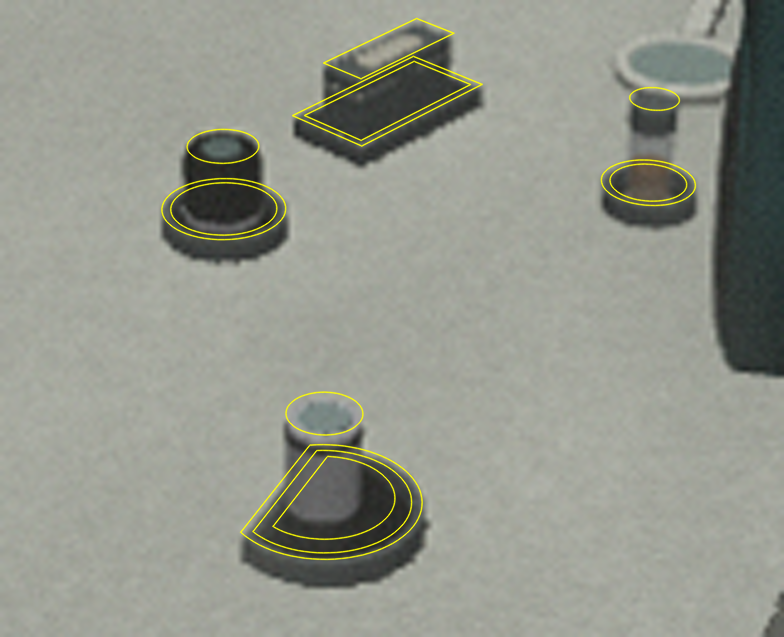

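View pics/top10.png

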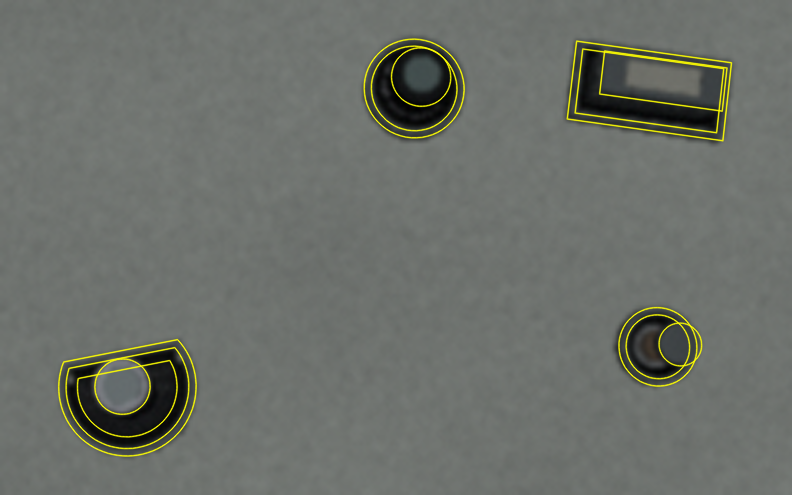

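View pics/side10f.png

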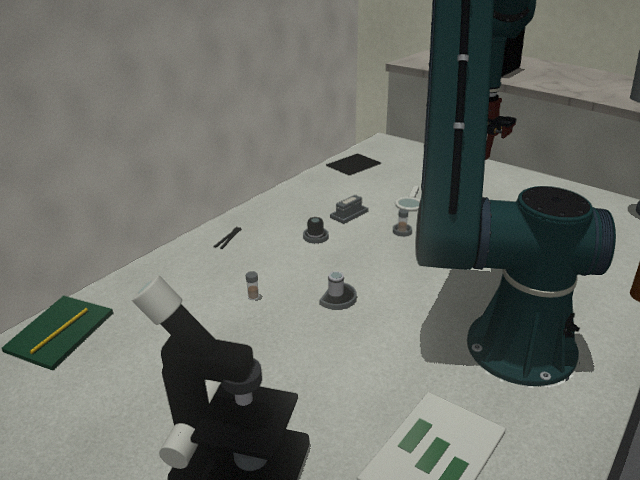

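All four parts sit in their nests within a couple of mm of the predicted outlines, and the magnifier and the other vial have not moved. Handing in.

```bash
python3 - <<'E'
from bench import env
print(env.close_job())
E
```

```text
the job is handed in; nothing more can be done
None
```

I put the slide box, eyepiece, lamp unit and leftmost vial in their matching nests, let go of all four, and handed the job in at about 35 s of the 112 s allowed. The hand-in gives no verdict.

- **Grip:** each part's gripped width matched its stated size: 29.7 mm for the box, 43.6 mm for the eyepiece, 35.5 mm for the lamp and 27.7 mm for the vial.
- **Set-down:** I lowered each part until the wrist force showed contact (4–14 N). Each touched down about 3 mm above the height at which it was gripped, as the nest floor requires.
- **Position:** in the last top and side pictures, with the arm clear, all four stand upright in their nests. They are within about 2 mm of the expected outlines. The lamp's flat faces its nest's flat and the box lies along its nest.
- **Disagreement:** the side camera's outlines sit a steady 1 pixel or less (about 2 mm) higher than what the picture shows. That is within the stated calibration.
- **Bystanders:** the magnifier and the look-alike vial appear unmoved in the pictures. The petri dish was outside the last close-ups and hidden in the side view, so I did not check it again. The arm's path stayed well away from it.

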